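# Sort the specimen containers into their colour-coded holders

## Task

Stand each of the three specimen containers with a purple, green or blue cap upright inside the round holder of the same colour as its cap: the purple-capped bottle has to be drawn straight up out of the middle of the packed grey crate. Set each one down gently, never let one drop or fall over, and leave the four other jars standing in the crate.

Things in the scene. Friction and masses are not known exactly. Their poses are not given: they have to be found in the camera images.
- purple_bottle_center (a point): centre (half-way up) of the tall white specimen bottle with a purple screw cap, 40 mm across (body and cap alike), 110 mm tall, z axis up, about 110 g; the cap is its top 30 mm. It stands in the middle of an open fixed grey crate (105 mm square outside, 40 mm high, walls and floor 4 mm, so jar feet are 4 mm above the worktop), touching the four 60 mm tall jars in the corners, so only its top 50 mm stands free of them
- green_pot_center (a point): centre (half-way up) of the wide white specimen pot with a green screw lid, 60 mm across (body and lid alike), 70 mm tall, z axis up, about 150 g; stands free on the worktop
- blue_bottle_center (a point): centre (half-way up) of the slim white specimen bottle with a blue screw cap, 34 mm across (body and cap alike), 85 mm tall, z axis up, about 90 g; stands free on the worktop
- purple_holder: fixed round low purple holder (open dish) on the worktop, for the purple-capped bottle; origin at the centre of its underside, z axis up; inner floor 4 mm above the origin, rim 16 mm above it, wall 4 mm thick, well 64 mm across inside (40 mm foot goes in with 12 mm to spare all round)
- green_holder: fixed round low green holder (open dish) on the worktop, for the green-lidded pot; origin at the centre of its underside, z axis up; inner floor 4 mm above the origin, rim 16 mm above it, wall 4 mm thick, well 84 mm across inside (60 mm foot goes in with 12 mm to spare all round)
- blue_holder: fixed round low blue holder (open dish) on the worktop, for the blue-capped bottle; origin at the centre of its underside, z axis up; inner floor 4 mm above the origin, rim 16 mm above it, wall 4 mm thick, well 58 mm across inside (34 mm foot goes in with 12 mm to spare all round)
- yellow_jar_center (a point): centre (half-way up) of a round white jar, screw cap yellow, 40 mm across, 60 mm tall, z axis up; stands in the far left (crate's +x +y) corner of the crate, touching the purple-capped bottle and two crate walls; to be left standing in the crate
- black_jar_center (a point): centre (half-way up) of a round white jar, screw cap black, 40 mm across, 60 mm tall, z axis up; stands in the far right (crate's +x -y) corner of the crate, touching the purple-capped bottle and two crate walls; to be left standing in the crate
- white_jar_center (a point): centre (half-way up) of a round white jar, screw cap white, 40 mm across, 60 mm tall, z axis up; stands in the near left (crate's -x +y) corner of the crate, touching the purple-capped bottle and two crate walls; to be left standing in the crate
- orange_jar_center (a point): centre (half-way up) of a round white jar, screw cap orange, 40 mm across, 60 mm tall, z axis up; stands in the near right (crate's -x -y) corner of the crate, touching the purple-capped bottle and two crate walls; to be left standing in the crate
Not all that is in view belongs to the job. Leave any pink look-alike of the part that bears green_pot_center alone.

How it is judged:
By the outcome, as a careful person would: the job done as asked, in the order asked, and still so for the second after the job is handed in, with the robot touching nothing.
It also fails if it takes over 96 s, if anything falls off the work surface, if the arm or the gripper's body presses on something with over 40 N, if the wrist force passes 120 N, or if a joint passes its speed limit or range.

## Robot

A 7-joint arm with a two-finger parallel gripper is mounted at the origin on the work surface. World frame = base frame: x ahead of the robot, y to its left, z up, the work surface at z = 0. Lengths are in mm, angles in degrees, forces in N, time in s.
With the tool pointing down it reaches from about 425 to 825 mm from the base axis. Payload 3.6 kg.
Tool frame: the origin (TCP) lies at the very end of the fingers, on their centre line; the grasp point (between the pads) lies 19 mm behind it; x points along the fingers, y is the direction in which the jaws open and shut, and the axes are right-handed (so a half turn about x gives the same grasp; the last joint's range is limited). The gripper opens to 85 mm and grips with 20 to 120 N. Pads are 22 mm wide; open, the fingers measure 114 mm over their backs; the gripper's body (76 mm by 85 mm) begins 54 mm behind the grasp point. The pads swing forward as they close: fully open they stand 13 mm farther back than shut.
Start: joints at [68.726, 35.231, -0.722, 81.555, 0.464, 63.22, -2.315], TCP at [219.716, -611.709, 231.297] pointing down, gripper open.
Joint ranges: [-178.69, 178.69], [-17.37, 117.87], [-77.05, 75.6], [15.02, 138.74], [-78.02, 258.01], [0.78, 113.62], [-162.83, 162.83]. Speed limits (degrees/s): [159.86, 159.86, 180, 180, 180, 180, 180].

## Interface

Orientations are given as [roll, pitch, yaw] about the fixed x, y, z axes, in that order (R = Rz(yaw) Ry(pitch) Rx(roll)).
In Python, from bench import get_state, grab_frame, calibration, close_job gives the robot as it stands. The module is installed in compiled form; this text tells all that it offers.
- The arm moves only by the tool arm_command, never from a script. Its argument "motion" is text: rows parted by semicolons, each of 7 numbers parted by spaces: the closure, from 0 (fully open) to 1 (shut), then the shift along the tool's x, y, z in mm, then the turn, a rotation vector about the tool's x, y, z in degrees. In form: gripper dx dy dz ax ay az; .... A call has 1 to 8 rows; each row is the pose to reach, as a shift and turn from the pose commanded when the call began, along the tool's axes at that moment; what a row does not reach only later rows make up. A row lasts 1/12 s, in which the tool goes at most 41.7 mm and 7.16 degrees, less where a joint would pass 70% of its speed; a pose out of reach is approached as far as the arm can. A call with a gripper value outside its range is refused whole. The fingers move at their own pace and stop on an object; "newtons" is the grip in N (left out, the last holds). Time passes only in rows, so rows that repeat a pose let the fingers close. It gives the time, the measured TCP pose, the force and the opening at its end, in the units of the state.
- get_state(): the state, without advancing time (a new reading comes with each control period).
- grab_frame(name): name is "scene" or "top" or "wrist"; returns (picture, depth): 384x512x3 uint8, blue, green, red; 384x512 float32, mm along the optical axis (not along the pixel's ray), 0 where there is no reading.
- calibration(name): a dict with "intrinsics" (3x3 intrinsics, pixels), "position" and "rotation" of the camera in the world. Camera axes: x right, y down, z forward; pixel columns grow to the right and rows downward; lengths in mm; the calibration is good to about 2 mm. A picture is of the moment at which its call begins: read the wrist's pose just before it. calibration takes no time and is no camera call; for the wrist camera it gives the pose at the moment of the call.
- close_job(): hands the job in, once; it reports no verdict.
The state is a dict: "clock": time; "qpos": joint angles; "joint_velocities": joint speeds; "joint_torque": joint torques, N m; "tcp_pos": TCP position; "orientation": TCP orientation; "contact_force": force on the tool from outside, world axes, zero at the start; "wrist_torque": the same for the moment, N m; "gripper_width": finger opening in mm.
Only numpy, scipy, OpenCV 4.12 (cv2) and the standard library are available. Lean on these libraries where they do the work, as an engineer would, in place of code of your own. Each camera call takes 0.05 s, during which the arm holds its last target. There are 200 camera calls.

## Working session

There is one attempt and no reset: what is moved stays moved. The work goes in short steps, Python scripts to look and compute and a tool call to move; the robot and the scene stay as the last step left them, time stands still between calls to the robot, and variables do not carry over. Pictures are saved under pics/ and viewed, about 12 in all and at most 16, crops included, and the job is handed in when it is done.

Besides the shell and the picture viewer there is one more tool, called as name(argument=value, ...), one argument or row to a line, values as JSON. arm_command: Moves the arm, as the interface text tells. Its arguments: {"type":"object","properties":{"motion":{"type":"string"},"newtons":{"type":"number"}},"required":["motion"]}

```bash
mkdir -p pics; cat > h.py <<'E'
import numpy as np, cv2
from scipy.spatial.transform import Rotation as Ro
from bench import get_state, grab_frame, calibration, close_job
def world(name, depth):
    c=calibration(name); K=np.array(c["intrinsics"]); R=np.array(c["rotation"]); t=np.array(c["position"])
    v,u=np.mgrid[:depth.shape[0],:depth.shape[1]]
    p=np.stack([(u-K[0,2])/K[0,0]*depth,(v-K[1,2])/K[1,1]*depth,depth],-1)
    return p@R.T+t
E
python3 - <<'E'
from h import *
for n in("top","scene"):
    im,d=grab_frame(n); cv2.imwrite(f"pics/{n}0.png",im); np.save(f"{n}0.npy",d)
    c=calibration(n); print(n,c)
s=get_state(); print(s)
E
```

```text
top {'intrinsics': array([[365.92405592,   0.        , 246.40557398],
       [  0.        , 365.92405592, 195.60751747],
       [  0.        ,   0.        ,   1.        ]]), 'position': array([384.611398  ,  23.90392771, 912.74937352]), 'rotation': array([-1.69849791e+02,  1.15589960e-01, -8.87436352e+01])}
scene {'intrinsics': array([[405.59500152,   0.        , 262.69854431],
       [  0.        , 405.59500152, 188.53839551],
       [  0.        ,   0.        ,   1.        ]]), 'position': array([1004.45451625,  547.98296707,  812.03974127]), 'rotation': array([-136.86803586,    0.72266812,  136.977304  ])}
{'clock': 0.1, 'qpos': array([68.72681849, 35.28565308, -0.72288757, 81.6315225 ,  0.46555012,
       63.21972835, -2.31379244]), 'joint_velocities': array([-0.08817468, -0.01054846,  0.05896387, -0.19196398,  0.0730764 ,
       -0.00415509, -0.04323753]), 'joint_torque': array([ 1.12487814e-03, -4.70386577e+01,  2.60318611e-01, -1.71571702e+01,
        1.01120913e-02,  5.84513764e-03, -1.15105723e-05]), 'tcp_pos': array([ 219.47108652, -611.10025338,  230.23553857]), 'orientation': array([-88.73290599,  89.86599647, 111.02731475]), 'contact_force': array([ 0.44586143, -0.25060495, -0.39314067]), 'wrist_torque': array([-0.01684227,  0.01014858, -0.00303722]), 'gripper_width': 84.98184238033949}
```

```bash
sed -i 's/R=np.array(c\["rotation"\])/R=Ro.from_euler("xyz",c["rotation"],degrees=True).as_matrix()/' h.py
python3 - <<'E'
from h import *
d=np.load("top0.npy"); P=world("top",d); print(P[::96,::128].round().tolist())
E
```

```text
[[[1671.0, 1315.0, -750.0], [1681.0, 659.0, -746.0], [1700.0, 7.0, -754.0], [1710.0, -645.0, -749.0]], [[770.0, 639.0, 73.0], [812.0, 352.0, -3.0], [817.0, 10.0, 1.0], [826.0, -332.0, -2.0]], [[544.0, 656.0, 0.0], [551.0, 330.0, 1.0], [548.0, 6.0, 50.0], [565.0, -320.0, -1.0]], [[310.0, 600.0, 34.0], [314.0, 312.0, -3.0], [321.0, 1.0, -0.0], [328.0, -309.0, -0.0]]]
```

View pics/top0.png

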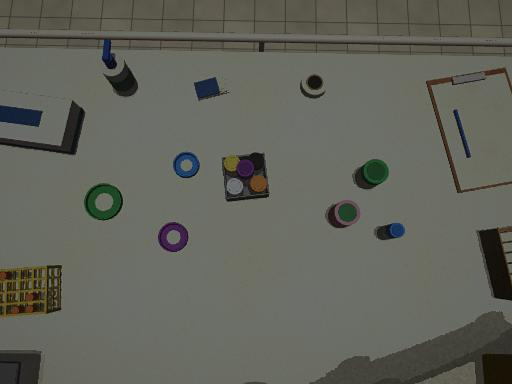

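View pics/scene0.png

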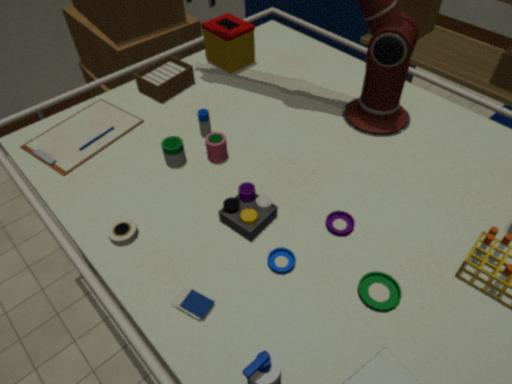

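Top view: green pot ≈(375,172), pink look‑alike ≈(345,213), blue bottle ≈(396,230), crate with purple cap ≈(245,168), holders purple (173,237), green (103,202), blue (186,165). The scene view shows the same things: green pot (173,150), pink (217,147), blue (204,118), purple cap (247,190).

```bash
cat > m.py <<'E'
from h import *
from scipy.optimize import least_squares
fr={n:(cv2.imread(f"pics/{n}0.png"),np.load(f"{n}0.npy")) for n in("top","scene")}
hue={"purple":(135,155),"green":(50,85),"blue":(100,125)}
for n,(im,d) in fr.items():
    P=world(n,d); hsv=cv2.cvtColor(im,cv2.COLOR_BGR2HSV)
    for c,(a,b) in hue.items():
        m=((hsv[...,0]>=a)&(hsv[...,0]<=b)&(hsv[...,1]>110)&(hsv[...,2]>40)&(d>0)).astype(np.uint8)
        k,l,st,ce=cv2.connectedComponentsWithStats(m)
        for i in range(1,k):
            if st[i,4]<25: continue
            q=P[l==i]; 
            if not(200<q[:,0].mean()<900 and abs(q[:,1].mean())<500): continue
            zt=np.percentile(q[:,2],90); t=q[q[:,2]>zt-6]
            (cx,cy),r=cv2.minEnclosingCircle(t[:,:2].astype(np.float32))
            print(n,c,ce[i].round(),st[i,4],"ztop",zt.round(1),"ctr",t.mean(0).round(1),"circ",np.round([cx,cy,r],1))
E
python3 m.py
```

```text
top purple [245. 168.] 233 ztop 115.7 ctr [591.2  33.6 113.6] circ [591.5  33.7  19.7]
top purple [173. 237.] 432 ztop 15.0 ctr [438.6 207.7  14.6] circ [439.9 208.1  35.7]
top green [375. 171.] 477 ztop 71.9 ctr [ 601.5 -275.    69.9] circ [ 601.9 -275.4   30.3]
top green [103. 201.] 674 ztop 14.8 ctr [521.6 386.   14.7] circ [523.1 388.2  46. ]
top green [347. 212.] 243 ztop 71.8 ctr [ 501.7 -205.    70.1] circ [ 502.  -205.5   21.1]
top blue [106.  49.] 114 ztop 150.2 ctr [854.7 357.4 148.5] circ [854.5 357.2  24.4]
top blue [207.  87.] 343 ztop 16.1 ctr [832.7 140.4  14.1] circ [832.2 140.6  35. ]
top blue [185. 164.] 375 ztop 15.7 ctr [622.  184.8  14.8] circ [624. 185.  33.]
top blue [397. 230.] 179 ztop 86.7 ctr [ 461.8 -312.1   84.9] circ [ 461.8 -313.2   17.4]
scene purple [246. 189.] 162 ztop 116.9 ctr [594.1  38.7 115. ] circ [593.6  36.8  19.7]
scene purple [340. 222.] 335 ztop 16.2 ctr [445.3 214.6  14.7] circ [442.6 211.3  36. ]
scene green [215. 138.] 83 ztop 73.5 ctr [ 502.  -202.6   71.7] circ [ 501.8 -202.7   19.5]
scene green [172. 144.] 259 ztop 73.2 ctr [ 604.3 -269.8   71.3] circ [ 603.8 -271.9   29.7]
scene green [379. 291.] 903 ztop 16.4 ctr [529.7 395.4  15.2] circ [525.8 391.6  45.8]
scene blue [203. 115.] 111 ztop 87.6 ctr [ 464.3 -307.3   86.2] circ [ 463.7 -307.8   17.2]
scene blue [281. 260.] 428 ztop 17.2 ctr [627.  190.8  15.6] circ [625.3 188.4  32.4]
scene blue [197. 304.] 488 ztop 17.7 ctr [833.6 144.5  16. ] circ [833.5 144.5  33.7]
scene blue [258. 364.] 368 ztop 152.0 ctr [855.9 361.2 150.6] circ [855.7 361.2  24.7]
```

```bash
cat > go.py <<'E'
import sys
from h import *
# go.py x y z [yaw of jaw axis, deg]: shift and turn in tool axes to target (tool down)
s=get_state(); R=Ro.from_euler("xyz",s["orientation"],degrees=True).as_matrix(); p=s["tcp_pos"]
jaw=np.degrees(np.arctan2(R[1,1],R[0,1]))
print("t",round(s["clock"],2),"tcp",p.round(1),"toolx",R[:,0].round(3),"jaw",jaw.round(1),"F",s["contact_force"].round(1),"w",round(s["gripper_width"],1),"q",s["qpos"].round())
a=list(map(float,sys.argv[1:]))
if a:
    y=np.radians(a[3] if len(a)>3 else jaw)
    X=np.array([0,0,-1.]);Y=np.array([np.cos(y),np.sin(y),0]);T=np.stack([X,Y,np.cross(X,Y)],1)
    print("shift",(R.T@(np.array(a[:3])-p)).round(1),"turn",Ro.from_matrix(R.T@T).as_rotvec(degrees=True).round(2))
E
python3 go.py 520 10 260; python3 go.py 520 10 260 90;python3 -c "
from h import *
c=calibration('wrist');print(c)
d=np.load('top0.npy');im=cv2.imread('pics/top0.png');P=world('top',d)
q=P[150:205,215:275].reshape(-1,3);q=q[(q[:,2]>33)&(q[:,2]<46)];print(cv2.minAreaRect(q[:,:2].astype(np.float32)))"
```

```text
t 0.1 tcp [ 219.5 -611.1  230.2] toolx [-0.001  0.002 -1.   ] jaw -70.2 F [ 0.4 -0.3 -0.4] w 85.0 q [69. 35. -1. 82.  0. 63. -2.]
shift [ -28.7 -483.  -492.8] turn [0.   0.   0.13]
t 0.1 tcp [ 219.5 -611.1  230.2] toolx [-0.001  0.002 -1.   ] jaw -70.2 F [ 0.4 -0.3 -0.4] w 85.0 q [69. 35. -1. 82.  0. 63. -2.]
shift [ -28.7 -483.  -492.8] turn [-1.6024e+02 -1.9000e-01  4.0000e-02]
{'intrinsics': array([[287.03420574,   0.        , 253.45674127],
       [  0.        , 287.03420574, 191.73187386],
       [  0.        ,   0.        ,   1.        ]]), 'position': array([ 296.8907912 , -583.86196938,  373.9365037 ]), 'rotation': array([ 1.61541768e+02,  1.13024489e-01, -7.02012309e+01])}
((591.9656982421875, 33.582679748535156), (106.29452514648438, 105.50312805175781), 7.892858028411865)
```

arm_command(
  motion="0 -5 -20 -20 -4 0 0; 0 -10 -48 -49 -10 0 0; 0 -15 -77 -78 -17 0 0; 0 -20 -106 -107 -24 0 0; 0 -25 -135 -136 -31 0 0; 0 -28 -163 -165 -38 0 0; 0 -28 -192 -194 -45 0 0; 0 -28 -220 -223 -52 0 0",
)

```text
clock: 0.77
tcp_pos: [355.5, -327.2, 259.4]
orientation: [-11.9, 90.0, -119.8]
contact_force: [0.9, -1.1, -1.1]
gripper_width: 85.5
```

```bash
python3 go.py 592 -60 260 5
```

```text
t 0.77 tcp [ 355.5 -327.2  259.4] toolx [-0. -0. -1.] jaw -17.9 F [ 0.9 -1.1 -1.1] w 85.5 q [ 53.  19. -17. 106.   7.  56.  15.]
shift [  -0.6  142.9 -327. ] turn [-2.291e+01  1.000e-02  0.000e+00]
```

arm_command(
  motion="0 -4 14 -36 -5 0 0; 0 -8 29 -75 -10 0 0; 0 -12 44 -114 -15 0 0; 0 -16 60 -153 -20 0 0; 0 -18 75 -192 -23 0 0; 0 -18 90 -230 -23 0 0; 0 -18 105 -268 -23 0 0; 0 -18 118 -306 -23 0 0",
)

```text
clock: 1.43
tcp_pos: [564.0, -74.1, 276.9]
orientation: [-87.3, 90.0, -172.6]
contact_force: [0.5, -0.7, 0.1]
gripper_width: 85.4
```

```bash
python3 go.py 592.5 35 270 5
```

```text
t 1.43 tcp [564.  -74.1 276.9] toolx [-0.001 -0.    -1.   ] jaw 4.7 F [ 0.5 -0.7  0.1] w 85.4 q [ 22.  27. -26.  91.  13.  65.  -2.]
shift [   6.9   37.4 -106.4] turn [-0.26  0.    0.03]
```

arm_command(
  motion="0 1 10 -35 0 0 0; 0 3 20 -65 0 0 0; 0 5 30 -90 0 0 0; 0 7 36 -102 0 0 0; 0 7 37 -106 0 0 0; 0 7 37 -106 0 0 0",
)

```text
clock: 1.93
tcp_pos: [590.9, 33.1, 269.8]
orientation: [-68.2, 89.9, -153.4]
contact_force: [-0.1, 0.4, -0.2]
gripper_width: 85.5
```

```bash
cat > w.py <<'E'
from h import *
import sys
im,d=grab_frame("wrist"); P=world("wrist",d); cv2.imwrite(f"pics/{sys.argv[1]}.png",im)
hsv=cv2.cvtColor(im,cv2.COLOR_BGR2HSV)
for c,(a,b) in {"purple":(135,155),"green":(50,85),"blue":(100,125)}.items():
    m=((hsv[...,0]>=a)&(hsv[...,0]<=b)&(hsv[...,1]>100)&(hsv[...,2]>40)&(d>0)).astype(np.uint8)
    k,l,st,ce=cv2.connectedComponentsWithStats(m)
    for i in range(1,k):
        if st[i,4]<150: continue
        q=P[l==i]; zt=np.percentile(q[:,2],90); t=q[q[:,2]>zt-5]
        (x,y),r=cv2.minEnclosingCircle(t[:,:2].astype(np.float32))
        print(c,ce[i].round(),st[i,4],"ztop",zt.round(1),"mean",t.mean(0).round(1),"circ",np.round([x,y,r],1))
q=P.reshape(-1,3); q=q[(q[:,2]>35)&(q[:,2]<44)&(np.hypot(q[:,0]-592,q[:,1]-35)<80)]
if len(q)>50: print("crate",cv2.minAreaRect(q[:,:2].astype(np.float32)))
E
python3 go.py 592.5 35 270 5; python3 w.py w1
```

```text
t 1.93 tcp [590.9  33.1 269.8] toolx [-0.001 -0.001 -1.   ] jaw 4.8 F [-0.1  0.4 -0.2] w 85.5 q [ 11.  30. -26.  88.  14.  66. -13.]
shift [-0.2  1.7 -1.8] turn [-0.19  0.03  0.08]
purple [143.  17.] 1124 ztop 17.0 mean [446.7 188.6  16.1] circ [441.8 206.   35.1]
purple [253. 172.] 968 ztop 116.5 mean [590.7  34.5 115.5] circ [592.  34.  20.]
green [179. 317.] 457 ztop 73.1 mean [ 501.5 -204.9   72.3] circ [ 501.8 -205.1   20. ]
blue [289.  36.] 1645 ztop 17.0 mean [623.  185.2  16.6] circ [624.6 185.   32.3]
blue [445.  89.] 1580 ztop 16.9 mean [832.9 140.7  15.9] circ [832.9 140.   35.1]
crate ((592.1172485351562, 33.989112854003906), (105.52081298828125, 105.33704376220703), 7.632636070251465)
```

View pics/w1.png

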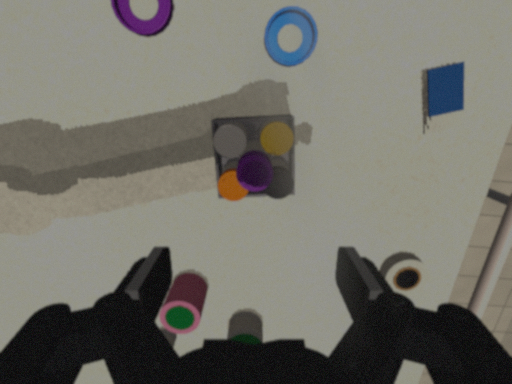

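The wrist view puts the purple cap at (253,172), inside the crate and well between the fingers. The blue and purple holders are at the top, and all three views agree to about 2 mm. Descending now.

```bash
python3 go.py 592 34.3 74 7.6
```

```text
t 1.98 tcp [591.   31.3 269.9] toolx [-0.001 -0.002 -1.   ] jaw 4.7 F [-0.2 -0.7  0.2] w 85.0 q [ 11.  30. -26.  88.  14.  66. -13.]
shift [195.9   1.5  -3.3] turn [-2.94  0.1   0.07]
```

arm_command(
  motion="0 20 1 -2 -1.5 0 0; 0 50 1.3 -2.5 -3 0 0; 0 85 1.3 -2.5 -3 0 0; 0 115 1.3 -2.5 -3 0 0; 0 135 1.3 -2.5 -3 0 0; 0 146 1.3 -2.5 -3 0 0; 0 150 1.3 -2.5 -3 0 0; 0 150 1.3 -2.5 -3 0 0",
  newtons=30,
)

```text
clock: 2.65
tcp_pos: [592.3, 33.9, 120.1]
orientation: [-40.9, 89.9, -123.3]
contact_force: [1.0, -0.2, 0.0]
gripper_width: 85.7
```

```bash
python3 go.py 592 34.3 74 7.6; python3 w.py w2;  python3 go.py 592 34.3 74 7.6
```

```text
t 2.65 tcp [592.3  33.9 120.1] toolx [-0.001 -0.001 -1.   ] jaw 7.6 F [ 1.  -0.2  0. ] w 85.7 q [  9.  39. -24.  98.  20.  47. -16.]
shift [46.1 -0.2 -0.4] turn [0.02 0.05 0.04]
purple [253. 232.] 4036 ztop 117.3 mean [592.9  38.6 116.4] circ [592.9  37.   20.1]
blue [321.  24.] 2449 ztop 18.4 mean [626.6 170.   17.8] circ [625.1 186.5  32.3]
crate ((592.754638671875, 37.450706481933594), (105.83222198486328, 104.70355224609375), 7.621465682983398)
t 2.7 tcp [593.   34.6 121.2] toolx [ 0.002 -0.    -1.   ] jaw 7.7 F [-0.3 -0.2  0.5] w 85.5 q [  9.  39. -24.  98.  20.  47. -16.]
shift [47.2 -1.1  0.2] turn [ 0.06  0.03 -0.09]
```

View pics/w2.png

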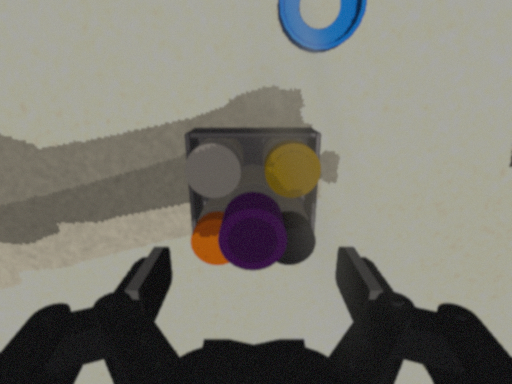

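Bottle is centred between the jaws (cap col 253, finger tips at 170 and 337). Lowering to the cap and gripping.

arm_command(
  motion="0 12 0 0 0 0 0; 0 28 0 -0.5 0 0 0; 0 40 0 -1 0 0 0; 0 46 0 -1 0 0 0; 0 46 0 -1 0 0 0; 0.2 46 0 -1 0 0 0; 0.35 46 0 -1 0 0 0; 0.45 46 0 -1 0 0 0",
  newtons=30,
)

```text
clock: 3.37
tcp_pos: [592.8, 36.9, 75.2]
orientation: [92.7, 89.9, 10.5]
contact_force: [0.2, -0.0, -0.7]
gripper_width: 51.4
```

arm_command(
  motion="0.55 0 0 0 0 0 0; 0.65 0 0 0 0 0 0; 0.75 0 0 0 0 0 0; 0.8 0 0 0 0 0 0; 0.8 0 0 0 0 0 0; 0.8 0 0 0 0 0 0",
  newtons=30,
)

```text
clock: 3.87
tcp_pos: [592.3, 36.8, 75.1]
orientation: [76.0, 90.0, -6.3]
contact_force: [-1.0, -0.2, 6.0]
gripper_width: 39.2
```

```bash
python3 go.py 592 34.3 180 7.6
```

```text
t 3.87 tcp [592.3  36.8  75.1] toolx [ 0.001 -0.    -1.   ] jaw 7.8 F [-1.  -0.2  6. ] w 39.2 q [  8.  43. -22. 100.  22.  42. -18.]
shift [-104.9   -0.6    2.4] turn [ 0.16  0.01 -0.04]
```

arm_command(
  motion="0.8 -3 0 0 0 0 0; 0.8 -8 0 0 0 0 0; 0.8 -15 0 0 0 0 0; 0.8 -23 0 0 0 0 0; 0.8 -31 0 0 0 0 0; 0.8 -39 0 0 0 0 0; 0.8 -47 0 0 0 0 0; 0.8 -55 0 0 0 0 0",
)

```text
clock: 4.53
tcp_pos: [592.2, 36.7, 130.4]
orientation: [91.9, 90.0, 9.7]
contact_force: [-0.4, -0.4, -2.5]
gripper_width: 39.4
```

arm_command(
  motion="0.8 -10 0 0 0 0 0; 0.8 -22 0 0 0 0 0; 0.8 -34 0 0 0 0 0; 0.8 -44 0 0 0 0 0; 0.8 -50 0 0 0 0 0; 0.8 -52 0 0 0 0 0; 0.8 -52 0 0 0 0 0",
)

```text
clock: 5.12
tcp_pos: [592.3, 36.7, 181.9]
orientation: [86.1, 89.9, 3.9]
contact_force: [-0.3, 1.0, -1.8]
gripper_width: 39.4
```

```bash
python3 go.py 441.5 208 180 7.6; python3 w.py w3; python3 - <<'E'
from h import *
for n in ("scene",):
    im,d=grab_frame(n); cv2.imwrite("pics/s1.png",cv2.resize(im[130:280,180:400],None,fx=3,fy=3))
E
```

```text
t 5.12 tcp [592.3  36.7 181.9] toolx [ 0.001  0.    -1.   ] jaw 7.8 F [-0.3  1.  -1.8] w 39.4 q [ 10.  35. -25.  95.  18.  54. -14.]
shift [   1.8 -126.3 -190.1] turn [ 0.15  0.   -0.05]
purple [121.   5.] 512 ztop 17.0 mean [447.4 179.3  15.9] circ [445.5 183.7  22.3]
purple [253. 280.] 7585 ztop 222.3 mean [592.5  38.4 221.5] circ [592.8  36.2  20.7]
green [148. 370.] 583 ztop 72.3 mean [ 504.3 -183.1   86.2] circ [531.9 -86.4 142.2]
blue [307.  29.] 2620 ztop 16.2 mean [625.1 179.3  15.7] circ [623.5 186.9  32.5]
blue [493. 105.] 2093 ztop 15.8 mean [828.2 141.7  14.8] circ [829.9 141.8  34.5]
crate ((591.240234375, 36.569488525390625), (105.56322479248047, 104.27791595458984), 7.855070114135742)
```

View pics/s1.png

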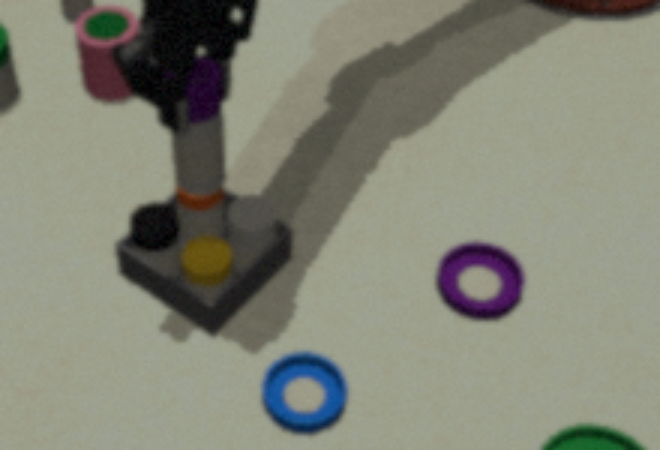

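Bottle hangs upright from the gripper; all four jars still stand in the crate. Carrying to the purple holder.

arm_command(
  motion="0.8 0 -3 -4 0 0 0; 0.8 0 -9 -13 0 0 0; 0.8 0 -18 -27 0 0 0; 0.8 0 -29 -44 0 0 0; 0.8 0 -41 -63 0 0 0; 0.8 0 -53 -82 0 0 0; 0.8 0 -65 -100 0 0 0; 0.8 0 -77 -118 0 0 0",
)

```text
clock: 5.88
tcp_pos: [497.9, 144.9, 181.1]
orientation: [-117.0, 89.9, 160.9]
contact_force: [-0.2, -0.1, -1.5]
gripper_width: 39.7
```

arm_command(
  motion="0.8 0 -12 -18 0 0 0; 0.8 0 -23 -36 0 0 0; 0.8 2 -33 -52 0 0 0; 0.8 6 -41 -64 0 0 0; 0.8 12 -46 -71 0 0 0; 0.8 20 -49 -75 0 0 0; 0.8 30 -49 -75 0 0 0; 0.8 40 -49 -75 0 0 0",
)

```text
clock: 6.55
tcp_pos: [441.4, 210.3, 140.2]
orientation: [-13.8, 90.0, -96.1]
contact_force: [0.2, -0.5, -1.1]
gripper_width: 39.2
```

```bash
python3 go.py 441 211 76 7.6; python3 w.py w4
```

```text
t 6.55 tcp [441.4 210.3 140.2] toolx [-0.    -0.001 -1.   ] jaw 7.7 F [ 0.2 -0.5 -1.1] w 39.2 q [-11.  30. -25. 113.  19.  40. -40.]
shift [64.2 -0.2 -0.8] turn [0.12 0.04 0.01]
purple [244. 170.] 1475 ztop 15.3 mean [424.4 222.6  14.9] circ [438.8 210.4  35. ]
purple [253. 280.] 7573 ztop 179.4 mean [441.3 211.1 178.6] circ [441.8 208.2  21.3]
green [380.  21.] 3099 ztop 14.3 mean [523.8 356.8  13.7] circ [524.4 375.6  43.3]
blue [425. 225.] 2578 ztop 14.3 mean [621.9 187.6  13.2] circ [622.3 186.6  33. ]
crate ((591.9822998046875, 39.4781494140625), (26.33066177368164, 77.86393737792969), 0.4148779809474945)
```

arm_command(
  motion="0.8 8 -0.5 -0.5 0 0 0; 0.8 20 -0.5 -0.5 0 0 0; 0.8 34 -0.5 -0.5 0 0 0; 0.8 46 -0.5 -0.5 0 0 0; 0.8 54 -0.5 -0.5 0 0 0; 0.8 59 -0.5 -0.5 0 0 0; 0.8 61.5 -0.5 -0.5 0 0 0; 0.8 61.5 -0.5 -0.5 0 0 0",
)

```text
clock: 7.27
tcp_pos: [440.7, 211.2, 79.5]
orientation: [-81.1, 90.0, -163.4]
contact_force: [-0.3, 0.0, -1.2]
gripper_width: 39.5
```

arm_command(
  motion="0.8 1 0 0 0 0 0; 0.8 2 0 0 0 0 0; 0.8 3 0 0 0 0 0; 0.8 3 0 0 0 0 0",
)

```text
clock: 7.6
tcp_pos: [440.8, 211.4, 77.0]
orientation: [106.1, 90.0, 23.8]
contact_force: [0.3, -0.9, -1.9]
gripper_width: 39.3
```

```bash
python3 go.py 441 211 76 7.6
```

```text
t 7.6 tcp [440.8 211.4  77. ] toolx [ 0.001  0.    -1.   ] jaw 7.8 F [ 0.3 -0.9 -1.9] w 39.3 q [-14.  36. -21. 117.  23.  32. -44.]
shift [1.  0.2 0.4] turn [ 0.15 -0.01 -0.03]
```

arm_command(
  motion="0.8 0.7 0 0 0 0 0; 0.8 1.4 0 0 0 0 0; 0.8 2 0 0 0 0 0; 0.8 2 0 0 0 0 0",
)

```text
clock: 7.93
tcp_pos: [440.7, 211.4, 75.1]
orientation: [92.0, 90.0, 9.8]
contact_force: [-0.5, -0.7, 1.6]
gripper_width: 39.1
```

Contact felt at z=75 (+3 N), so releasing slowly.

arm_command(
  motion="0.8 0.5 0 0 0 0 0; 0.5 0.5 0 0 0 0 0; 0.42 0.5 0 0 0 0 0; 0.35 0.5 0 0 0 0 0; 0.25 0.5 0 0 0 0 0; 0.1 0.5 0 0 0 0 0; 0 0.5 0 0 0 0 0; 0 0.5 0 0 0 0 0",
)

```text
clock: 8.6
tcp_pos: [440.7, 211.4, 74.3]
orientation: [174.0, 90.0, 91.7]
contact_force: [-0.2, 0.4, 0.2]
gripper_width: 85.1
```

arm_command(
  motion="0 -4 0 0 0 0 0; 0 -15 0 0 0 0 0; 0 -35 0 0 0 0 0; 0 -60 0 0 0 0 0; 0 -90 0 0 0 0 0; 0 -120 0 0 0 0 0; 0 -150 0 0 0 0 0; 0 -160 0 0 0 0 0",
)

```text
clock: 9.27
tcp_pos: [442.3, 212.8, 238.8]
orientation: [109.8, 89.5, 27.5]
contact_force: [0.2, 0.8, -0.5]
gripper_width: 84.9
```

```bash
python3 go.py 602 -273 200; python3 w.py w5
```

```text
t 9.27 tcp [442.3 212.8 238.8] toolx [ 0.007  0.004 -1.   ] jaw 7.8 F [ 0.2  0.8 -0.5] w 84.9 q [ -8.  23. -29. 106.  13.  54. -35.]
shift [ 38.2  92.3 503.1] turn [ 0.   -0.16 -0.44]
purple [247. 173.] 1943 ztop 116.1 mean [440.4 212.2 115.4] circ [440.8 211.3  19.7]
green [347.  30.] 2547 ztop 16.6 mean [539.8 374.6  16.4] circ [524.8 389.8  45. ]
blue [382. 197.] 1324 ztop 17.2 mean [625.  188.7  16.3] circ [624.5 188.9  33. ]
blue [504. 246.] 500 ztop 17.1 mean [821.3 139.3  16.2] circ [822.3 140.6  30.4]
crate ((591.357421875, 36.973758697509766), (104.5352783203125, 105.24958038330078), 7.381730079650879)
```

View pics/w5.png

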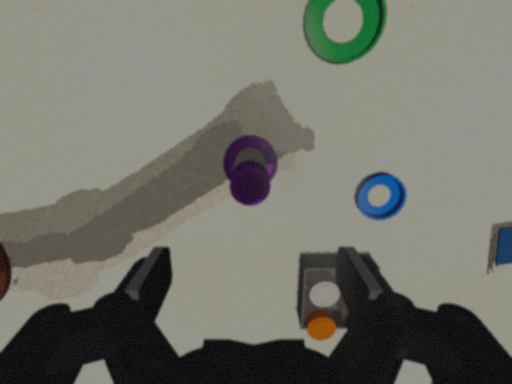

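Purple bottle stands upright in its holder (cap at (250,183), ring at (250,160); measured (441,211), top 116). On to the green pot.

arm_command(
  motion="0 0 4 20 0 0 0; 0 0 10 52 0 0 0; 0 0 17 90 0 0 0; 0 0 24 128 0 0 0; 0 0 31 167 0 0 0; 0 0 38 206 0 0 0; 0 0 45 245 0 0 0; 0 0 52 284 0 0 0",
)

```text
clock: 9.98
tcp_pos: [529.9, -65.1, 232.9]
orientation: [-99.5, 89.9, 178.3]
contact_force: [0.6, 0.8, 0.5]
gripper_width: 85.2
```

arm_command(
  motion="0 0 8 40 0 0 0; 0 0 16 78 0 0 0; 0 0 24 116 0 0 0; 0 0 31 154 0 0 0; 0 0 37 188 0 0 0; 0 0 40 210 0 0 0; 0 0 41 218 0 0 0; 0 0 41 218 0 0 0",
)

```text
clock: 10.65
tcp_pos: [599.4, -275.9, 232.0]
orientation: [-102.5, 89.8, 175.0]
contact_force: [-0.1, 0.5, 0.3]
gripper_width: 85.2
```

```bash
python3 go.py 602.5 -273 28 7.8; python3 w.py w6; python3 go.py
```

```text
t 10.65 tcp [ 599.4 -275.9  232. ] toolx [-0.003  0.    -1.   ] jaw 7.5 F [-0.1  0.5  0.3] w 85.2 q [ 35.  38. -23.  79.  15.  66.  18.]
shift [204.    4.1  -2.3] turn [-0.28 -0.04  0.19]
green [166.  92.] 1352 ztop 73.4 mean [ 502.1 -200.    72.5] circ [ 501.9 -200.3   20.6]
green [251. 173.] 1639 ztop 73.0 mean [ 597.2 -271.9   72.1] circ [ 602.4 -269.7   29.6]
blue [125. 190.] 1013 ztop 87.9 mean [ 463.8 -307.    86.9] circ [ 462.9 -307.9   17.3]
blue [311. 323.] 307 ztop 13.8 mean [ 723.2 -512.6   16.1] circ [ 697.  -384.6  149.7]
t 10.7 tcp [ 599.8 -272.8  232.7] toolx [-0.003  0.002 -1.   ] jaw 7.7 F [0.5 0.6 0.3] w 85.5 q [ 35.  38. -23.  79.  15.  66.  18.]
```

View pics/w6.png

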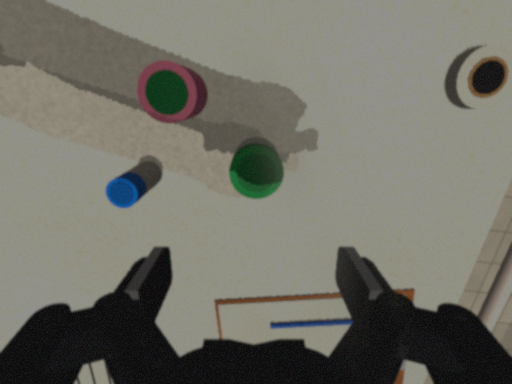

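Green pot at (256,170), between the fingers in column; pink one at (167,92) and blue bottle (125,190) well clear of the fingers. Partial descent.

arm_command(
  motion="0 15 1 -0.5 0 0 0; 0 42 3 -1 0 0 0; 0 72 3 -1 0 0 0; 0 98 3 -1 0 0 0; 0 114 3 -1 0 0 0; 0 122 3 -1 0 0 0; 0 122 3 -1 0 0 0; 0 122 3 -1 0 0 0",
)

```text
clock: 11.37
tcp_pos: [604.0, -270.2, 113.1]
orientation: [126.3, 89.9, 44.2]
contact_force: [0.5, -0.1, 0.7]
gripper_width: 85.2
```

```bash
python3 go.py; python3 w.py w7; python3 go.py 603 -271.5 28 7.8
```

```text
t 11.37 tcp [ 604.  -270.2  113.1] toolx [ 0.001  0.001 -1.   ] jaw 7.9 F [ 0.5 -0.1  0.7] w 85.2 q [ 34.  45. -21.  86.  19.  53.  15.]
green [102.  96.] 3814 ztop 73.2 mean [ 502.6 -203.4   72.3] circ [ 502.4 -204.    21.4]
green [249. 217.] 5268 ztop 73.1 mean [ 602.4 -272.4   72.2] circ [ 602.7 -274.    30. ]
blue [ 46. 247.] 2871 ztop 87.8 mean [ 464.3 -309.8   86.9] circ [ 463.3 -311.9   18.2]
t 11.42 tcp [ 604.5 -271.   113.9] toolx [ 0.003 -0.    -1.   ] jaw 7.8 F [-0.7 -0.2  1.3] w 85.4 q [ 34.  45. -21.  86.  19.  53.  15.]
shift [85.9 -1.8  0.3] turn [ 0.05  0.02 -0.15]
```

arm_command(
  motion="0 10 -1 1 0 0 0; 0 30 -1.7 1.7 0 0 0; 0 52 -1.7 1.7 0 0 0; 0 70 -1.7 1.7 0 0 0; 0 80 -1.7 1.7 0 0 0; 0 84 -1.7 1.7 0 0 0; 0 84 -1.7 1.7 0 0 0; 0.1 84 -1.7 1.7 0 0 0",
  newtons=30,
)

```text
clock: 12.08
tcp_pos: [602.8, -274.2, 29.3]
orientation: [69.0, 89.9, -13.2]
contact_force: [-0.9, 0.3, 0.1]
gripper_width: 77.2
```

arm_command(
  motion="0.2 0 0 0 0 0 0; 0.28 0 0 0 0 0 0; 0.36 0 0 0 0 0 0; 0.45 0 0 0 0 0 0; 0.55 0 0 0 0 0 0; 0.6 0 0 0 0 0 0; 0.6 0 0 0 0 0 0; 0.6 0 0 0 0 0 0",
  newtons=35,
)

```text
clock: 12.75
tcp_pos: [602.8, -274.4, 29.8]
orientation: [54.9, 89.9, -27.3]
contact_force: [-0.3, 0.3, 6.5]
gripper_width: 59.4
```

```bash
python3 go.py
```

```text
t 12.75 tcp [ 602.8 -274.4   29.8] toolx [ 0.002 -0.001 -1.   ] jaw 7.7 F [-0.3  0.3  6.5] w 59.4 q [ 33.  50. -19.  89.  21.  44.  13.]
```

arm_command(
  motion="0.6 -3 0 0 0 0 0; 0.6 -9 0 0 0 0 0; 0.6 -20 0 0 0 0 0; 0.6 -34 0 0 0 0 0; 0.6 -50 0 0 0 0 0; 0.6 -66 0 0 0 0 0; 0.6 -82 0 0 0 0 0; 0.6 -98 0 0 0 0 0",
)

```text
clock: 13.42
tcp_pos: [602.2, -274.0, 128.5]
orientation: [69.7, 89.9, -12.5]
contact_force: [0.1, -0.5, -0.8]
gripper_width: 59.4
```

arm_command(
  motion="0.6 -14 0 0 0 0 0; 0.6 -26 0 -2 0 0 0; 0.6 -34 -2 -10 0 0 0; 0.6 -38 -1 -24 0 0 0; 0.6 -40 0 -42 0 0 0; 0.6 -40 0 -64 0 0 0; 0.6 -40 0 -87 0 0 0; 0.6 -40 0 -110 0 0 0",
)

```text
clock: 14.08
tcp_pos: [586.0, -162.1, 166.0]
orientation: [-140.7, 89.9, 137.1]
contact_force: [0.2, -0.4, -0.8]
gripper_width: 59.2
```

```bash
python3 go.py 524.3 389.5 150 7.8
```

```text
t 14.08 tcp [ 586.  -162.1  166. ] toolx [-0.002  0.001 -1.   ] jaw 7.8 F [ 0.2 -0.4 -0.8] w 59.2 q [ 27.  37. -23.  93.  17.  54.   6.]
shift [  16.9   14.1 -554.8] turn [ 0.03 -0.09  0.08]
```

arm_command(
  motion="0.6 0 1 -25 0 0 0; 0.6 0 1 -52 0 0 0; 0.6 0 2 -80 0 0 0; 0.6 0 3 -108 0 0 0; 0.6 0 3 -136 0 0 0; 0.6 0 4 -164 0 0 0; 0.6 0 5 -192 0 0 0; 0.6 0 6 -220 0 0 0",
)

```text
clock: 14.75
tcp_pos: [561.5, 56.7, 166.1]
orientation: [-117.9, 89.9, 160.0]
contact_force: [0.1, 0.3, -1.5]
gripper_width: 59.7
```

arm_command(
  motion="0.6 0 1 -28 0 0 0; 0.6 0 1 -56 0 0 0; 0.6 0 2 -84 0 0 0; 0.6 0 3 -112 0 0 0; 0.6 0 4 -140 0 0 0; 0.6 0 4 -168 0 0 0; 0.6 0 5 -194 0 0 0; 0.6 0 6 -219 0 0 0",
)

```text
clock: 15.42
tcp_pos: [537.2, 274.4, 166.1]
orientation: [-106.8, 89.9, 171.1]
contact_force: [0.3, 0.2, -1.5]
gripper_width: 58.7
```

```bash
python3 go.py 524.3 389.5 100 7.8
```

```text
t 15.42 tcp [537.2 274.4 166.1] toolx [-0.002  0.    -1.   ] jaw 7.9 F [ 0.3  0.2 -1.5] w 58.7 q [-16.  36. -22.  94.  16.  53. -35.]
shift [  66.1    3.3 -115.7] turn [ 0.12 -0.04  0.12]
```

arm_command(
  motion="0.6 2 0.5 -22 0 0 0; 0.6 8 1 -44 0 0 0; 0.6 17 1.5 -66 0 0 0; 0.6 28 2 -86 0 0 0; 0.6 40 2.5 -101 0 0 0; 0.6 52 3 -110 0 0 0; 0.6 62 3.3 -115 0 0 0; 0.6 66 3.3 -116 0 0 0",
)

```text
clock: 16.08
tcp_pos: [525.3, 387.2, 98.1]
orientation: [-67.8, 89.8, -149.9]
contact_force: [-1.0, -0.2, -0.7]
gripper_width: 59.2
```

arm_command(
  motion="0.6 0 0 0 0 0 0",
)

```text
clock: 16.17
tcp_pos: [526.5, 385.7, 98.7]
orientation: [-48.0, 89.8, -130.3]
contact_force: [0.4, -0.3, -0.6]
gripper_width: 59.5
```

```bash
python3 go.py 524.3 389.5 34 7.8; python3 w.py w8; python3 -c "
from h import *
im,d=grab_frame('scene');cv2.imwrite('pics/s2.png',cv2.resize(im[150:384,200:512],None,fx=2.5,fy=2.5))"
```

```text
t 16.17 tcp [526.5 385.7  98.7] toolx [-0.002 -0.003 -1.   ] jaw 7.8 F [ 0.4 -0.3 -0.6] w 59.5 q [-27.  45. -19.  88.  18.  50. -45.]
shift [64.7 -1.4 -4.3] turn [-0.05  0.15  0.16]
green [237. 166.] 2970 ztop 17.8 mean [498.7 411.   17.7] circ [512.2 399.8  41.2]
green [253. 281.] 14205 ztop 142.0 mean [527.6 390.2 141.4] circ [528.2 385.7  31.1]
blue [457.  56.] 1577 ztop 29.8 mean [654.1 508.6  27.9] circ [681.1 507.4  45.3]
```

View pics/s2.png

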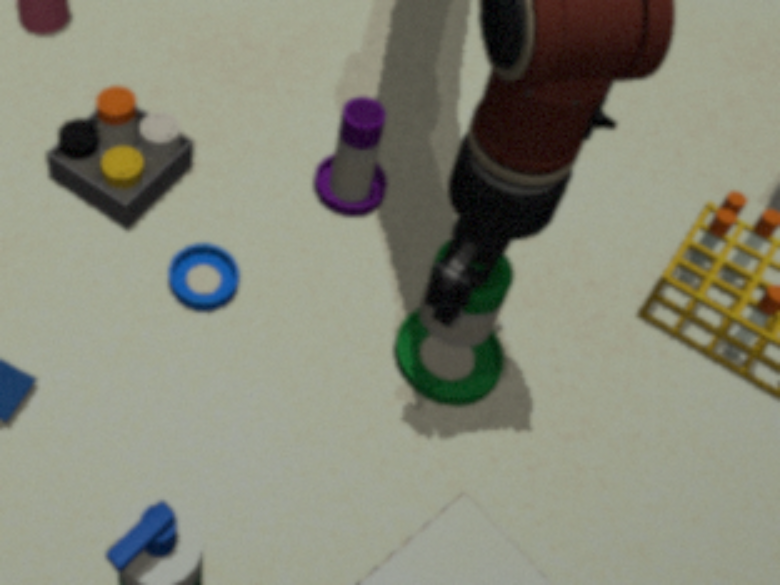

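Purple bottle stands in its dish at (350,185 in crop), all four jars are in the crate, and the green pot hangs over its ring at (450,355). Lowering with a small correction.

arm_command(
  motion="0.6 6 -1 -2 0 0 0; 0.6 16 -1.5 -4 0 0 0; 0.6 29 -1.5 -4 0 0 0; 0.6 41 -1.5 -4 0 0 0; 0.6 50 -1.5 -4 0 0 0; 0.6 57 -1.5 -4 0 0 0; 0.6 60 -1.5 -4 0 0 0; 0.6 60 -1.5 -4 0 0 0",
)

```text
clock: 16.93
tcp_pos: [524.8, 390.3, 39.0]
orientation: [-60.0, 89.9, -142.3]
contact_force: [0.3, 0.5, -0.4]
gripper_width: 59.0
```

arm_command(
  motion="0.6 0.8 0 0 0 0 0; 0.6 1.6 0 0 0 0 0; 0.6 2.4 0 0 0 0 0; 0.6 2.4 0 0 0 0 0",
)

```text
clock: 17.27
tcp_pos: [525.5, 390.9, 38.3]
orientation: [124.2, 90.0, 41.9]
contact_force: [-0.2, -0.2, -1.1]
gripper_width: 59.1
```

```bash
python3 go.py 524.3 389.5 34 7.8
```

```text
t 17.27 tcp [525.5 390.9  38.3] toolx [ 0.001  0.001 -1.   ] jaw 7.8 F [-0.2 -0.2 -1.1] w 59.1 q [-29.  49. -18.  90.  19.  44. -47.]
shift [ 4.3 -1.4  1.2] turn [-0.04 -0.03 -0.04]
```

arm_command(
  motion="0.6 1 0 0 0 0 0; 0.6 2 0 0 0 0 0; 0.6 3 0 0 0 0 0; 0.6 3 0 0 0 0 0",
)

```text
clock: 17.6
tcp_pos: [525.2, 390.6, 34.7]
orientation: [-61.0, 90.0, -143.2]
contact_force: [-0.5, 0.7, -1.3]
gripper_width: 59.0
```

arm_command(
  motion="0.6 0.7 0 0 0 0 0; 0.6 1.3 0 0 0 0 0; 0.6 1.3 0 0 0 0 0",
)

```text
clock: 17.85
tcp_pos: [525.3, 390.8, 33.9]
orientation: [134.1, 90.0, 51.9]
contact_force: [-0.0, 0.3, -0.5]
gripper_width: 59.0
```

arm_command(
  motion="0.6 0.7 0 0 0 0 0; 0.6 1.3 0 0 0 0 0; 0.6 1.3 0 0 0 0 0",
)

```text
clock: 18.1
tcp_pos: [525.4, 390.8, 33.8]
orientation: [79.1, 90.0, -3.1]
contact_force: [-1.6, -1.8, 6.8]
gripper_width: 59.0
```

Seated (+7 N). Releasing.

arm_command(
  motion="0.4 0 0 0 0 0 0; 0.25 0 0 0 0 0 0; 0.15 0 0 0 0 0 0; 0.05 0 0 0 0 0 0; 0 0 0 0 0 0 0; 0 0 0 0 0 0 0; 0 0 0 0 0 0 0",
)

```text
clock: 18.68
tcp_pos: [525.3, 390.7, 32.2]
orientation: [-98.8, 90.0, 179.0]
contact_force: [-0.3, 0.6, 0.2]
gripper_width: 85.5
```

arm_command(
  motion="0 -4 0 0 0 0 0; 0 -15 0 0 0 0 0; 0 -35 0 0 0 0 0; 0 -60 0 0 0 0 0; 0 -90 0 0 0 0 0; 0 -125 0 0 0 0 0; 0 -160 0 0 0 0 0; 0 -190 0 0 0 0 0",
)

```text
clock: 19.35
tcp_pos: [525.5, 391.2, 226.3]
orientation: [126.2, 89.8, 44.0]
contact_force: [0.2, 0.1, -0.0]
gripper_width: 85.2
```

```bash
python3 w.py w9; python3 go.py 463.5 -310 215 7.8
```

```text
purple [190. 271.] 509 ztop 22.4 mean [463.1 235.1  26.4] circ [473.5 288.7 102.7]
purple [166. 320.] 469 ztop 121.2 mean [458.3 237.8 135.6] circ [480.5 305.6 104.1]
green [246. 167.] 2945 ztop 83.2 mean [527.  396.5  82.4] circ [529.4 396.   29.7]
blue [486.  28.] 2316 ztop 88.0 mean [720.6 562.3  87. ] circ [720.4 561.3  28.4]
blue [299. 303.] 1076 ztop 23.5 mean [628.4 194.9  22.3] circ [628.3 192.9  33.3]
t 19.4 tcp [528.  393.8 233.3] toolx [ 0.012  0.011 -1.   ] jaw 7.7 F [1.4 1.6 4.7] w 85.4 q [-27.  37. -22.  80.  14.  65. -43.]
shift [  10.  -158.9  688.9] turn [-0.06 -0.51 -0.77]
```

View pics/w9.png

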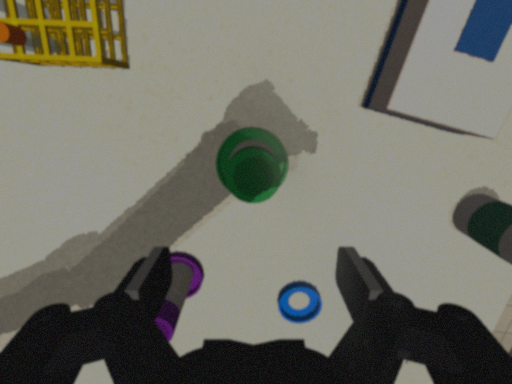

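Green pot stands in its dish ((252,165); the arm was still settling in this frame, hence the shared height offset of about 7 mm). Now the blue bottle.

arm_command(
  motion="0 0 -5 20 0 0 0; 0 0 -12 52 0 0 0; 0 0 -21 90 0 0 0; 0 0 -30 129 0 0 0; 0 0 -39 168 0 0 0; 0 0 -48 207 0 0 0; 0 0 -57 246 0 0 0; 0 0 -66 285 0 0 0",
)

```text
clock: 20.07
tcp_pos: [498.0, 97.7, 223.3]
orientation: [86.3, 89.9, 4.0]
contact_force: [-0.1, 0.0, -0.0]
gripper_width: 85.4
```

arm_command(
  motion="0 0 -9 38 0 0 0; 0 0 -18 77 0 0 0; 0 0 -27 115 0 0 0; 0 0 -36 154 0 0 0; 0 0 -45 192 0 0 0; 0 0 -54 231 0 0 0; 0 0 -63 269 0 0 0; 0 0 -71 303 0 0 0",
)

```text
clock: 20.73
tcp_pos: [468.3, -213.2, 223.3]
orientation: [34.6, 89.9, -47.7]
contact_force: [0.4, 0.1, -0.2]
gripper_width: 85.2
```

```bash
python3 go.py 463.5 -310 200 7.8
```

```text
t 20.73 tcp [ 468.3 -213.2  223.3] toolx [ 0.001 -0.001 -1.   ] jaw 7.7 F [ 0.4  0.1 -0.2] w 85.2 q [ 36.  25. -20. 104.  10.  53.  19.]
shift [ 23.4 -17.7  95.3] turn [-0.13  0.09 -0.06]
```

arm_command(
  motion="0 5 -6 35 0 0 0; 0 15 -12 65 0 0 0; 0 30 -16 84 0 0 0; 0 45 -17.5 93 0 0 0; 0 60 -17.7 95 0 0 0; 0 70 -17.7 95 0 0 0; 0 73 -17.7 95 0 0 0; 0 73 -17.7 95 0 0 0",
)

```text
clock: 21.4
tcp_pos: [464.2, -305.9, 149.1]
orientation: [-155.1, 89.9, 122.7]
contact_force: [0.5, -0.1, 0.4]
gripper_width: 85.5
```

arm_command(
  motion="0 0 0 0 0 0 0; 0 0 0 0 0 0 0",
)

```text
clock: 21.57
tcp_pos: [465.1, -306.5, 150.5]
orientation: [57.9, 89.9, -24.3]
contact_force: [0.0, -0.1, -0.8]
gripper_width: 85.5
```

```bash
python3 go.py; python3 w.py w10; python3 go.py 463.5 -310.5 40 7.8
```

```text
t 21.57 tcp [ 465.1 -306.5  150.5] toolx [ 0.002 -0.001 -1.   ] jaw 7.8 F [ 0.  -0.1 -0.8] w 85.5 q [ 43.  33. -18. 103.  13.  46.  26.]
green [337.  65.] 1081 ztop 72.5 mean [ 511.2 -197.6   71.5] circ [ 507.6 -200.2   19. ]
green [304.  80.] 605 ztop 72.5 mean [ 489.9 -210.4   71.6] circ [ 493.  -208.6   17.1]
blue [248. 206.] 1592 ztop 87.2 mean [ 461.9 -309.7   86.3] circ [ 461.8 -310.6   17.1]
t 21.62 tcp [ 465.1 -306.7  150.4] toolx [ 0.002 -0.001 -1.   ] jaw 7.8 F [ 0.2  0.8 -0. ] w 85.1 q [ 43.  33. -18. 103.  13.  46.  26.]
shift [110.4  -2.2   3.4] turn [ 0.01  0.07 -0.1 ]
```

arm_command(
  motion="0 12 -2 2 0 0 0; 0 34 -3.3 3.3 0 0 0; 0 60 -3.3 3.3 0 0 0; 0 84 -3.3 3.3 0 0 0; 0 100 -3.3 3.3 0 0 0; 0 108 -3.3 3.3 0 0 0; 0 110 -3.3 3.3 0 0 0; 0.1 110 -3.3 3.3 0 0 0",
  newtons=30,
)

```text
clock: 22.28
tcp_pos: [461.9, -310.6, 39.6]
orientation: [66.1, 90.0, -16.1]
contact_force: [0.5, -1.8, -0.2]
gripper_width: 77.4
```

arm_command(
  motion="0.25 0 0 0 0 0 0; 0.4 0 0 0 0 0 0; 0.5 0 0 0 0 0 0; 0.58 0 0 0 0 0 0; 0.66 0 0 0 0 0 0; 0.75 0 0 0 0 0 0; 0.85 0 0 0 0 0 0; 0.85 0 0 0 0 0 0",
  newtons=30,
)

```text
clock: 22.95
tcp_pos: [461.7, -310.9, 40.1]
orientation: [40.2, 89.9, -42.1]
contact_force: [-1.6, -0.4, 5.8]
gripper_width: 33.2
```

arm_command(
  motion="0.85 0 0 0 0 0 0; 0.85 0 0 0 0 0 0",
)

```text
clock: 23.12
tcp_pos: [461.7, -310.9, 40.1]
orientation: [38.8, 89.9, -43.4]
contact_force: [-1.2, 1.1, 5.2]
gripper_width: 33.5
```

```bash
python3 go.py
```

```text
t 23.12 tcp [ 461.7 -310.9   40.1] toolx [ 0.001 -0.001 -1.   ] jaw 7.8 F [-1.2  1.1  5.2] w 33.5 q [ 40.  42. -14. 107.  18.  32.  23.]
```

arm_command(
  motion="0.85 -3 0 0 0 0 0; 0.85 -9 0 0 0 0 0; 0.85 -20 0 0 0 0 0; 0.85 -34 0 0 0 0 0; 0.85 -50 0 0 0 0 0; 0.85 -66 0 0 0 0 0; 0.85 -82 0 0 0 0 0; 0.85 -98 0 0 0 0 0",
)

```text
clock: 23.78
tcp_pos: [461.3, -310.5, 138.8]
orientation: [90.1, 90.0, 7.8]
contact_force: [-0.2, -0.5, -1.1]
gripper_width: 33.6
```

arm_command(
  motion="0.85 -14 0 0 0 0 0; 0.85 -26 2 -4 0 0 0; 0.85 -32 6 -13 0 0 0; 0.85 -34 13 -26 0 0 0; 0.85 -34 22 -44 0 0 0; 0.85 -34 32 -64 0 0 0; 0.85 -34 42 -85 0 0 0; 0.85 -34 52 -106 0 0 0",
)

```text
clock: 24.45
tcp_pos: [498.6, -196.6, 171.5]
orientation: [-165.5, 90.0, 112.3]
contact_force: [-0.0, 0.8, -1.2]
gripper_width: 33.5
```

```bash
python3 go.py 623.8 186.4 170 7.8
```

```text
t 24.45 tcp [ 498.6 -196.6  171.5] toolx [-0.     0.001 -1.   ] jaw 7.8 F [-0.   0.8 -1.2] w 33.5 q [ 31.  30. -18. 104.  12.  47.  15.]
shift [   1.7  175.9 -362.5] turn [-0.02 -0.04  0.01]
```

arm_command(
  motion="0.85 0 11 -23 0 0 0; 0.85 0 23 -47 0 0 0; 0.85 0 35 -72 0 0 0; 0.85 0 47 -97 0 0 0; 0.85 0 59 -122 0 0 0; 0.85 0 71 -147 0 0 0; 0.85 0 83 -172 0 0 0; 0.85 0 95 -197 0 0 0",
)

```text
clock: 25.12
tcp_pos: [565.8, 11.7, 171.4]
orientation: [-128.6, 89.9, 149.3]
contact_force: [-0.2, -0.1, -2.0]
gripper_width: 33.3
```

arm_command(
  motion="0.85 0 12 -24 0 0 0; 0.85 0 24 -49 0 0 0; 0.85 0 36 -74 0 0 0; 0.85 0 47 -97 0 0 0; 0.85 0 58 -119 0 0 0; 0.85 4 67 -137 0 0 0; 0.85 11 73 -150 0 0 0; 0.85 20 77 -158 0 0 0",
)

```text
clock: 25.78
tcp_pos: [620.8, 179.7, 151.2]
orientation: [161.1, 89.9, 79.0]
contact_force: [0.2, 0.2, -1.2]
gripper_width: 33.3
```

```bash
python3 go.py 623.8 186.4 100 7.8
```

```text
t 25.78 tcp [620.8 179.7 151.2] toolx [ 0.     0.002 -1.   ] jaw 7.9 F [ 0.2  0.2 -1.2] w 33.3 q [ -8.  40. -17.  87.  13.  54. -21.]
shift [51.2  3.9 -6.1] turn [ 0.14 -0.11 -0.04]
```

arm_command(
  motion="0.85 10 2 -4 0 0 0; 0.85 22 4 -6 0 0 0; 0.85 34 4 -6 0 0 0; 0.85 44 4 -6 0 0 0; 0.85 50 4 -6 0 0 0; 0.85 51 4 -6 0 0 0; 0.85 51 4 -6 0 0 0; 0.85 51 4 -6 0 0 0",
)

```text
clock: 26.45
tcp_pos: [624.7, 182.7, 100.9]
orientation: [102.1, 89.9, 19.8]
contact_force: [-0.2, 0.4, -1.2]
gripper_width: 33.3
```

```bash
python3 w.py w11; python3 go.py 623.8 186.4 44 7.8;  python3 -c "
from h import *
im,d=grab_frame('scene');cv2.imwrite('pics/s3.png',cv2.resize(im[150:384,200:512],None,fx=2.5,fy=2.5))"
```

```text
purple [ 45. 130.] 2993 ztop 17.5 mean [458.1 214.7  16.5] circ [442.2 211.1  35.5]
blue [252. 180.] 2503 ztop 17.5 mean [621.8 198.5  17.5] circ [624.4 188.7  32.5]
blue [471. 264.] 2738 ztop 17.0 mean [832.6 145.   16.3] circ [832.8 144.   36.6]
blue [253. 288.] 6368 ztop 148.0 mean [625.3 185.  147.2] circ [625.4 183.   17.6]
crate ((584.58642578125, 46.43081283569336), (114.30548095703125, 45.77363586425781), 28.611858367919922)
t 26.5 tcp [624.8 182.9 101.1] toolx [ 0.002  0.001 -1.   ] jaw 7.7 F [-0.9  0.  -0.6] w 33.1 q [ -9.  44. -16.  89.  14.  49. -23.]
shift [57.1 -0.7 -3.6] turn [-0.07 -0.02 -0.09]
```

View pics/s3.png

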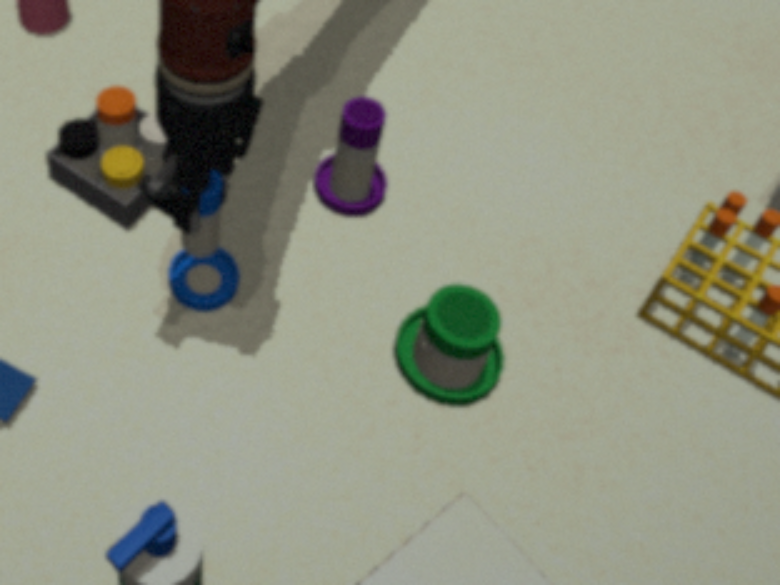

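Purple bottle and green pot stand in their dishes; the blue bottle hangs above its ring (205,275). Lowering.

arm_command(
  motion="0.85 6 -0.3 -2 0 0 0; 0.85 16 -0.5 -4 0 0 0; 0.85 29 -0.5 -4.5 0 0 0; 0.85 40 -0.5 -4.5 0 0 0; 0.85 48 -0.5 -4.5 0 0 0; 0.85 52 -0.5 -4.5 0 0 0; 0.85 54 -0.5 -4.5 0 0 0; 0.85 54 -0.5 -4.5 0 0 0",
)

```text
clock: 27.22
tcp_pos: [623.0, 187.1, 45.6]
orientation: [-81.2, 89.9, -163.5]
contact_force: [0.4, -0.5, -1.0]
gripper_width: 33.3
```

arm_command(
  motion="0.85 0.7 0 0 0 0 0; 0.85 1.4 0 0 0 0 0; 0.85 2 0 0 0 0 0; 0.85 2 0 0 0 0 0",
)

```text
clock: 27.55
tcp_pos: [623.4, 187.3, 44.7]
orientation: [102.7, 90.0, 20.4]
contact_force: [0.7, 0.0, -0.5]
gripper_width: 33.1
```

arm_command(
  motion="0.85 0.6 0 0 0 0 0; 0.85 1.2 0 0 0 0 0; 0.85 1.2 0 0 0 0 0",
)

```text
clock: 27.8
tcp_pos: [623.4, 187.4, 44.2]
orientation: [93.5, 89.9, 11.3]
contact_force: [-1.6, -1.5, 4.0]
gripper_width: 33.6
```

Seated (+5 N). Releasing.

arm_command(
  motion="0.55 0 0 0 0 0 0; 0.48 0 0 0 0 0 0; 0.4 0 0 0 0 0 0; 0.25 0 0 0 0 0 0; 0.1 0 0 0 0 0 0; 0 0 0 0 0 0 0; 0 0 0 0 0 0 0; 0 0 0 0 0 0 0",
)

```text
clock: 28.47
tcp_pos: [623.2, 187.3, 43.1]
orientation: [-153.0, 90.0, 124.7]
contact_force: [-0.1, 0.2, -0.2]
gripper_width: 85.4
```

arm_command(
  motion="0 -4 0 0 0 0 0; 0 -15 0 0 0 0 0; 0 -35 0 0 0 0 0; 0 -60 0 0 0 0 0; 0 -90 0 0 0 0 0; 0 -125 0 0 0 0 0; 0 -155 0 0 0 0 0; 0 -170 0 0 0 0 0",
)

```text
clock: 29.13
tcp_pos: [625.1, 188.3, 219.4]
orientation: [103.8, 89.5, 21.5]
contact_force: [0.7, 0.2, 0.1]
gripper_width: 85.3
```

arm_command(
  motion="0 -10 0 20 0 0 0; 0 -15 0 55 0 0 0; 0 -20 0 95 0 0 0; 0 -20 0 135 0 0 0; 0 -20 0 170 0 0 0; 0 -20 0 190 0 0 0; 0 -20 0 195 0 0 0; 0 -20 0 195 0 0 0",
)

```text
clock: 29.8
tcp_pos: [649.7, -8.5, 233.9]
orientation: [43.7, 89.9, -38.8]
contact_force: [0.3, 0.8, 0.7]
gripper_width: 85.2
```

```bash
python3 -c "
from h import *
for n in('top','scene'):
    im,d=grab_frame(n);cv2.imwrite(f'pics/{n}0.png',im);np.save(f'{n}0.npy',d)
    if n=='scene': cv2.imwrite('pics/s4.png',cv2.resize(im[100:330,150:462],None,fx=2.5,fy=2.5))"; python3 m.py; python3 go.py
```

```text
top purple [170. 236.] 551 ztop 114.2 ctr [440.  207.6 113.2] circ [440.2 208.   19.8]
top green [ 99. 200.] 869 ztop 74.4 ctr [525.2 388.6  72.9] circ [525.7 389.   30.7]
top blue [108.  55.] 206 ztop 150.0 ctr [853.7 357.1 148.6] circ [853.7 356.8  24.1]
top blue [207.  88.] 341 ztop 16.1 ctr [832.5 140.6  14. ] circ [833.4 140.5  35.1]
top blue [185. 163.] 474 ztop 88.9 ctr [622.8 184.9  88. ] circ [624.4 184.9  17.7]
scene purple [345. 198.] 226 ztop 116.6 ctr [443.6 212.6 115. ] circ [442.8 211.4  20.1]
scene purple [339. 226.] 227 ztop 16.6 ctr [456.  221.1  15.3] circ [443.6 212.   35. ]
scene green [215. 138.] 80 ztop 73.4 ctr [ 503.1 -200.2   74. ] circ [ 552.9 -121.   114.9]
scene green [382. 286.] 1086 ztop 76.2 ctr [528.6 392.7  74.9] circ [527.2 391.7  30.4]
scene blue [281. 255.] 536 ztop 90.5 ctr [625.3 189.1  89.9] circ [623.9 188.   17.6]
scene blue [197. 304.] 490 ztop 17.7 ctr [833.6 144.6  16. ] circ [834.  143.1  33.6]
scene blue [258. 364.] 368 ztop 151.7 ctr [856.1 361.1 150.5] circ [855.8 361.2  24.4]
t 29.9 tcp [649.3  -3.3 233.8] toolx [ 0.     0.002 -1.   ] jaw 7.9 F [-0.4  0.4 -0.2] w 85.5 q [  8.  36. -18.  81.  11.  65.  -3.]
```

View pics/s4.png

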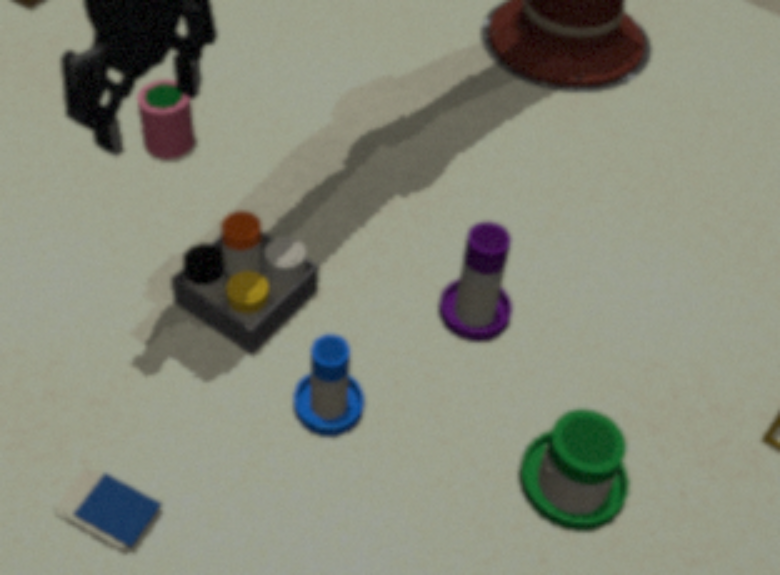

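All three stand upright and centred within about 3 mm in their dishes. The four jars stand in the crate, the pink one is untouched and the arm is clear.

```bash
python3 -c "
from bench import close_job
print(close_job())"
```

```text
the job is handed in; nothing more can be done
None
```

The job is done and handed in at about 30 s of the 96 s allowed. I drew the purple bottle straight up out of the crate, then moved the green pot and the blue bottle. Each was lowered until I felt light contact (about 3 to 8 N change in wrist force) and then released slowly.

- **Placings:** the last top and scene views show all three containers upright and within about 3 mm of their holder centres. Their tops stand at heights that match sitting on the holder floors.
- **Everything else:** the four jars still stand in the crate, the pink look-alike was not moved, and the open gripper is well clear of everything.
- **Disagreements:** the two fixed cameras differ from each other by up to about 4 mm. One wrist picture, taken while the arm was still settling, read about 7 mm too high, so I did not use it for measuring.

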